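File the feeder cassette into the packed brood row

ROBOT

A 6-joint arm with a two-finger parallel gripper is mounted at the origin on the work surface. World frame = base frame: x ahead of the robot, y to its left, z up, the work surface at z = 0. Lengths are in m, angles in rad, forces in N, time in s.
With the tool pointing down it reaches from about 0.35 to 0.775 m from the base axis. Payload 7.3 kg.
Tool frame: the origin (TCP) lies at the very end of the fingers, on their centre line; the grasp point (between the pads) lies 19 mm behind it; z points along the fingers, y is the direction in which the jaws open and shut (so a half turn about z gives the same grasp; the last joint's range is limited). The gripper opens to 92 mm and grips with 3 to 60 N. Pads are 19 mm wide; open, the fingers measure 130 mm over their backs; the gripper's body (75 mm by 190 mm) begins 47 mm behind the grasp point.
Start: joints at [-1.399, 0.342, 1.524, -0, 1.275, -0.146], TCP at [0.164, -0.499, 0.191] pointing down, gripper open.
Joint ranges: [-2.53, 2.53], [-0.77, 2.02], [0.04, 2.7], [-1, 4.14], [0.28, 2.66], [-3.11, 3.11]. Speed limits (rad/s): [2.57, 2.57, 3.14, 3.14, 3.14, 3.14].

INTERFACE

Orientations are given as a unit quaternion [w, x, y, z].
In Python, from cell import manip gives the robot as it stands. The module is installed in compiled form; this text tells all that it offers.
- The arm moves only by the shell command python3 -m crank 'ROWS' [FORCE]. ROWS is JSON, a list of rows, each a list of 7 numbers: the shift along the tool's x, y, z in cm, then the turn, a rotation vector about the tool's x, y, z in rad, then the finger opening in cm, from 0 to 9.18. In form: [[x, y, z, rx, ry, rz, jaw], ...]. A call has 1 to 20 rows; each row shifts and turns the pose as measured when the row begins, along the tool's axes as they then stand; what a row does not reach is not made up. A row lasts 1/10 s, in which the tool goes at most 50 mm and 8.59 degrees, less where a joint would pass 70% of its speed; a pose out of reach is approached as far as the arm can. A call with a gripper value outside its range is refused whole. The fingers move at their own pace and stop on an object; FORCE is the grip in N (left out, the last holds). Time passes only in rows, so rows that do not move let the fingers close. It gives the time, the measured TCP pose, the force and the opening at its end, in the units of the state.
- manip.get_state(): the state, without advancing time (a new reading comes with each control period).
- manip.read_camera(name): name is "scene" or "side" or "wrist"; returns the picture (384x512x3 uint8, red, green, blue); there is no depth.
- manip.get_calibration(name): a dict with "mtx" (3x3 intrinsics, pixels), "eye" and "orientation" of the camera in the world. Camera axes: x right, y up, looking along -z (the intrinsics and any distortion apply to the point x, -y, -z); pixel columns grow to the right and rows downward; lengths in m; the calibration is good to about 2 mm. A picture is of the moment at which its call begins: read the wrist's pose just before it. get_calibration takes no time and is no camera call; for the wrist camera it gives the pose at the moment of the call.
- manip.job_done(): hands the job in, once; it reports no verdict.
The state is a dict: "time": time; "q": joint angles; "dq": joint speeds; "joint_efforts": joint torques, N m; "ee_pos": TCP position; "tcp_rot": TCP orientation; "contact_force": force on the tool from outside, world axes, zero at the start; "ft_torque": the same for the moment, N m; "finger_gap": opening from 0.0 (shut) to 1.0 (fully open).
Only numpy, scipy, OpenCV 4.12 (cv2) and the standard library are available. Lean on these libraries where they do the work, as an engineer would, in place of code of your own. Each camera call takes 0.05 s, during which the arm holds its last target. There are 200 camera calls.

TASK

Take the white feeder cassette out of its grey cradle by its turquoise tab and push it into the spring-packed row in the red rack, directly beside the yellow-lidded cassette on the follower's side. Ease its wedge foot into the seam so that the neighbours part without toppling, then, pressing gently, feel along for the hidden rib until the slot in its foot drops over it and it goes fully home, shoulder level with the lids; let go and leave the whole row upright and home and the other things on the table where they are.

Things in the scene. Friction and masses are not known exactly. Their poses are not given: they have to be found in the camera images.
- feeder: loose white slab, turquoise lid, 90 (x) x 24 (y) mm, 90 high to its shoulder, 0.18 kg. Turquoise pull tab 40 (x) x 12 (y), 45 high, on the shoulder's centre. Foot: wedge 4 mm thick (y) at the underside, 24 at 34 mm up, with a 8.5 mm (x) slot at mid-length, 34 high, that must drop over the rack's rib; on top of the rib it stands 6 mm high. Origin: centre of underside. 1.5 mm play in cradle
- cradle: fixed grey pocket that holds the feeder at the start: 103 (x) x 37 (y) mm outside, 45 high, open above, on a 130 x 80 mm base plate; inside 93 x 27 mm, floor 5 mm above the table. Origin: centre of its underside; axes parallel to the feeder's
- rack: fixed red rack, open above, 136 (x) x 200 (y) mm, walls 30 high, 128 apart inside. Origin: centre of underside. Four cassettes stand along y from the end wall (inner face y = +92) to y = -4 mm, follower at -y. Floor 6 mm up; lids of cassettes fully home 96 up. On the floor, hidden under the row, a fixed slick steel rib 6 wide (x; 4 at its top), 6 high runs along y, at an unknown x within 15 mm of 0
- follower (a joint): spring follower: aluminium plate 116 x 10 mm, top 87 mm above the table, that slides along the rack's y and presses the row towards +y. 0 = at the four-cassette row; grows (m) as it is pushed back towards -y, to 0.045 at most (0.024 with the feeder in). Spring force about 3.5 N at 0, plus 0.5 N per cm
- marked: loose brood cassette, clear slab, brown filling, 116 (x) x 24 (y) x 90 mm high, arched foot clear of the rib, about 0.16 kg, slippery, yellow lid; feeder goes at its -y side; 1st, 2nd or 3rd from the end wall. Origin: centre of underside; y across its thickness, along the rack's y. Both long top edges are chamfered (3 mm in, 8 mm down), so two touching lids leave a V groove 6 mm wide, 8 mm deep
- brood_a: loose brood cassette, clear slab, brown filling, 116 (x) x 24 (y) x 90 mm high, arched foot clear of the rib, about 0.16 kg, slippery, purple lid; first, second or third from the end wall. Origin: centre of underside; y across its thickness, along the rack's y. Both long top edges are chamfered (3 mm in, 8 mm down), so two touching lids leave a V groove 6 mm wide, 8 mm deep
- brood_b: loose brood cassette, clear slab, brown filling, 116 (x) x 24 (y) x 90 mm high, arched foot clear of the rib, about 0.16 kg, slippery, purple lid; first, second or third from the end wall. Origin: centre of underside; y across its thickness, along the rack's y. Both long top edges are chamfered (3 mm in, 8 mm down), so two touching lids leave a V groove 6 mm wide, 8 mm deep
- brood_end: loose brood cassette, clear slab, brown filling, 116 (x) x 24 (y) x 90 mm high, arched foot clear of the rib, about 0.16 kg, slippery, purple lid; always last, against the follower. Origin: centre of underside; y across its thickness, along the rack's y. Both long top edges are chamfered (3 mm in, 8 mm down), so two touching lids leave a V groove 6 mm wide, 8 mm deep
- spray: bystander: white spray bottle with blue cap, 60 mm across, 160 mm high; origin under its centre
- jar: bystander: amber jar with white lid, 64 mm across, 75 mm high; origin under its centre
- cup: bystander: green open cup, 72 mm across, 75 mm high; origin under its centre
- dish: bystander: flat white dish, 90 mm across, 14 mm high; origin under its centre
Things that resemble listed ones, but are neither listed nor needed, are in the scene too. Leave any pink look-alike of the brood_a alone.

How it is judged:
On the way, in this order (a step that is already met when the one before it is completed fails the run):
1. the feeder is lifted out of the cradle, its underside over 60 mm above the cradle's (z of feeder in the frame of cradle above 0.06 m and contact force between feeder and the fingers above 1 N), for 0.2 s.
2. held in the gripper, its foot stands in the row beside the yellow-lidded cassette on the follower's side, at least 20 mm below the lids (y of feeder in the frame of marked between -0.034 and -0.004 m and x of feeder in the frame of rack between -0.022 and 0.022 m and z of feeder in the frame of rack below 0.076 m and contact force between feeder and the fingers above 1 N), for 0.1 s.
At the end, for the whole second after the job is handed in: Feeder beside the yellow-lidded cassette on the follower side (centres 20.5-27.5 mm apart along the row, 20 mm of mid-rack), upright within 3.4 and square within 4.6 degrees, home within 2.5 mm, still, released; the four row cassettes upright within 3.4 degrees, home within 2.5 mm (y of feeder in the frame of marked between -0.0275 and -0.0205 m and x of feeder in the frame of rack between -0.02 and 0.02 m and z of feeder in the frame of rack between 0.003 and 0.0085 m and angle between each of feeder, marked, brood_a, brood_b, brood_end's own z axis and vertical below 0.06 rad and angle between the y axis of feeder and the y axis of rack, either way round below 0.08 rad and linear speed of feeder below 0.01 m/s and contact force between feeder and the fingers below 0.1 N and z of marked in the frame of rack between 0.003 and 0.0085 m and z of brood_a in the frame of rack between 0.003 and 0.0085 m and z of brood_b in the frame of rack between 0.003 and 0.0085 m and z of brood_end in the frame of rack between 0.003 and 0.0085 m); the robot touches nothing.
It fails at once if a cassette of the row topples or is pulled out (leans over 23 degrees or rises over 20 mm) (angle between any of marked, brood_a, brood_b, brood_end's own z axis and vertical above 0.4 rad or z of any of marked, brood_a, brood_b, brood_end in the frame of rack above 0.026 m).
It fails at once if the feeder is forced: over 40 N against any one cassette of the row, or against the rack (contact force between feeder and marked above 40 N or contact force between feeder and brood_a above 40 N or contact force between feeder and brood_b above 40 N or contact force between feeder and brood_end above 40 N or contact force between feeder and rack above 40 N).
It fails at once if the gripper or arm bears on a cassette of the row with over 15 N (contact force between any of the fingers, the arm and marked above 15 N or contact force between any of the fingers, the arm and brood_a above 15 N or contact force between any of the fingers, the arm and brood_b above 15 N or contact force between any of the fingers, the arm and brood_end above 15 N).
It fails at once if the spray bottle, jar, cup or dish is shifted by more than 30 mm (distance of any of spray, jar, cup, dish from where it was at the start of the episode above 0.03 m).
It also fails if it takes over 64 s, if anything falls off the work surface, if the arm or the gripper's body presses on something with over 40 N, if the wrist force passes 120 N, or if a joint passes its speed limit or range.

## Working session

There is one attempt and no reset: what is moved stays moved. The work goes in short steps, Python scripts to look and compute and a shell command to move; the robot and the scene stay as the last step left them, time stands still between calls to the robot, and variables do not carry over. Pictures are saved under pics/ and viewed, about 8 in all and at most 12, crops included, and the job is handed in when it is done.

```bash
mkdir -p pics
python3 - <<'E'
from cell import manip
import cv2,numpy as np
a=[manip.read_camera(n) for n in("scene","side")]
for n,i in zip(("scene","side"),a): cv2.imwrite(f"pics/{n}0.png",i[:,:,::-1])
c=np.hstack(a)[:,:,::-1]
cv2.imwrite("pics/both.png",cv2.resize(a[0][:,:,::-1],(800,600),interpolation=cv2.INTER_CUBIC))
cv2.imwrite("pics/side_big.png",cv2.resize(a[1][:,:,::-1],(800,600),interpolation=cv2.INTER_CUBIC))
for n in("scene","side","wrist"):print(n,manip.get_calibration(n))
print(manip.get_state())
E
```

```text
scene {'mtx': array([[393.94718921,   0.        , 251.68092793],
       [  0.        , 393.94718921, 195.23682052],
       [  0.        ,   0.        ,   1.        ]]), 'eye': array([ 1.4472964 , -0.42435828,  0.79529567]), 'orientation': array([0.76931905, 0.37600379, 0.23634456, 0.45925004])}
side {'mtx': array([[383.30637025,   0.        , 255.79143097],
       [  0.        , 383.30637025, 197.52972624],
       [  0.        ,   0.        ,   1.        ]]), 'eye': array([0.05030495, 0.68436243, 0.84351243]), 'orientation': array([-0.30094093, -0.1383565 ,  0.38547911,  0.86121884])}
wrist {'mtx': array([[283.58131208,   0.        , 259.02456947],
       [  0.        , 283.58131208, 185.2673658 ],
       [  0.        ,   0.        ,   1.        ]]), 'eye': array([ 0.23516192, -0.47564282,  0.38440542]), 'orientation': array([ 0.80210172, -0.11333964,  0.08407969, -0.5802737 ])}
{'time': 0.1, 'q': array([-1.39897796e+00,  3.42668726e-01,  1.52489586e+00, -2.00090221e-05,
        1.27538057e+00, -1.46030708e-01]), 'dq': array([-8.59774430e-04, -2.07414048e-03, -2.71643434e-03, -8.67692106e-05,
        1.33669893e-03,  2.96565155e-04]), 'joint_efforts': array([ 1.29746830e-03, -4.32005060e+01, -2.44693959e+01,  7.19787413e-02,
        5.26221085e-02, -5.42340035e-05]), 'ee_pos': array([ 0.16400636, -0.49831034,  0.19031529]), 'tcp_rot': array([-6.76071347e-04,  9.87397365e-01,  1.58259236e-01, -1.82875838e-05]), 'contact_force': array([ 0.28065638, -0.07738128, -0.04009631]), 'ft_torque': array([-0.02269288, -0.03733758, -0.05385611]), 'finger_gap': 1.0004452639941626}
```

View pics/both.png

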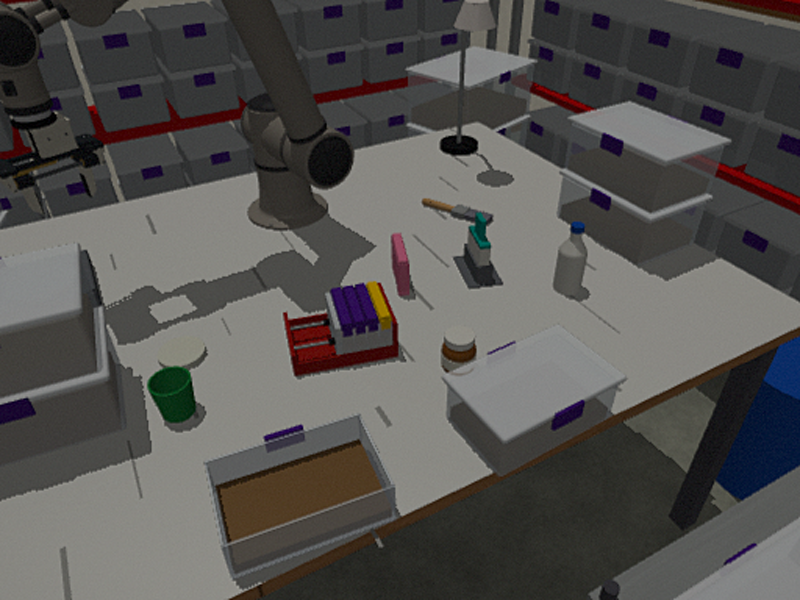

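View pics/side_big.png

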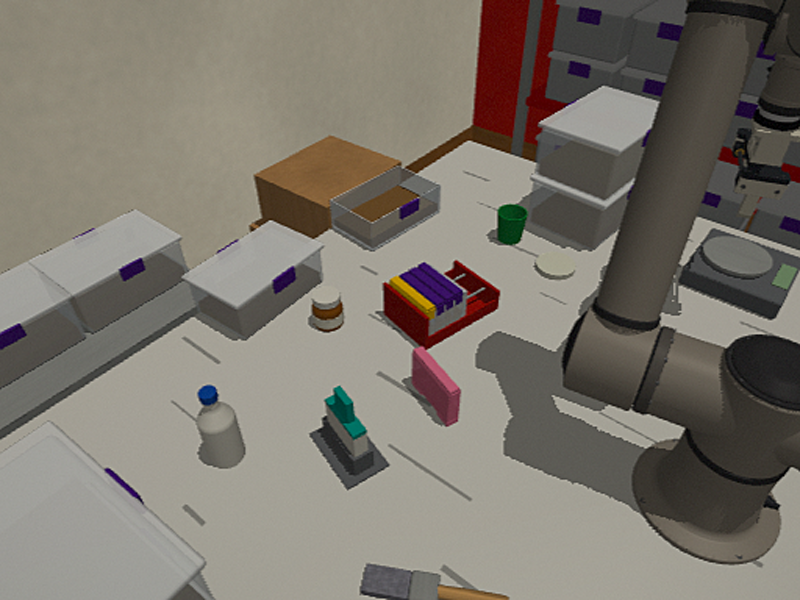

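The scene view shows the turquoise tab at about (480,232) of the 800x600 picture, on a white slab in the grey cradle. The pink look-alike is at (400,263). The rack is at (343,325) with the yellow lid at (380,305), first at the end wall. The side view agrees: tab (343,405), pink (436,385), yellow (410,298).

Candidates for the feeder are the turquoise-tabbed slab (480,232), the pink slab (400,263) and the clear/white cassettes in the rack (360,340). I choose the turquoise-tabbed one and will check it in a close crop from the wrist camera.

```bash
cat > h.py <<'E'
from cell import manip
import cv2,numpy as np
from scipy.spatial.transform import Rotation as R
def rot(q): return R.from_quat([q[1],q[2],q[3],q[0]])
def ray(cal,u,v):
    K=cal["mtx"];d=np.array([(u-K[0,2])/K[0,0],-(v-K[1,2])/K[1,1],-1.])
    return np.array(cal["eye"]),rot(cal["orientation"]).apply(d)
def plane(cal,u,v,z):
    e,d=ray(cal,u,v);return e+d*(z-e[2])/d[2]
def proj(cal,p):
    c=rot(cal["orientation"]).inv().apply(np.array(p)-cal["eye"]);K=cal["mtx"]
    return K[0,0]*c[0]/-c[2]+K[0,2],K[1,1]*-c[1]/-c[2]+K[1,2]
def tri(r1,r2):
    (a,d),(b,e)=r1,r2
    s=np.linalg.lstsq(np.c_[d,-e],b-a,rcond=None)[0];p,q=a+s[0]*d,b+s[1]*e
    return (p+q)/2,np.linalg.norm(p-q)
HS={"turq":((80,120,40),(95,255,255)),"yellow":((18,150,80),(32,255,255)),"purple":((120,100,40),(140,255,255)),
"pink":((160,60,80),(178,200,255)),"red":((0,180,60),(5,255,255))}
def mask(im,c):
    m=cv2.inRange(cv2.cvtColor(im,cv2.COLOR_RGB2HSV),*[np.array(x) for x in HS[c]])
    return m
def big(im,c):
    n,l,s,ce=cv2.connectedComponentsWithStats(mask(im,c))
    i=1+np.argmax(s[1:,4]);return (l==i).astype(np.uint8)*255,ce[i],s[i]
E
python3 - <<'E'
from h import *
im={n:cv2.imread(f"pics/{n}0.png")[:,:,::-1].copy() for n in("scene","side")}
for c in("turq","yellow","pink"):
    b=[(big(im[n],c),manip.get_calibration(n)) for n in im]
    print(c,[(x[0][1].round(1),x[0][2]) for x in b],tri(*[ray(k,*x[1]) for x,k in b]))
    for (m,ce,s),k in b:
        bx=cv2.boxPoints(cv2.minAreaRect(cv2.findContours(m,0,2)[0][0]))
        z=.096 if c=="yellow" else .095
        print([plane(k,*p,z)[:2].round(3) for p in bx])
# camera in tool frame
s=manip.get_state();k=manip.get_calibration("wrist");T=rot(s["tcp_rot"])
print("cam in tool",T.inv().apply(k["eye"]-s["ee_pos"]),(T.inv()*rot(k["orientation"])).as_matrix().round(3))
print(T.as_matrix().round(3))
E
```

```text
turq [(array([307. , 147.8]), array([300, 136,  14,  23, 168], dtype=int32)), (array([220.8, 263.8]), array([208, 247,  26,  34, 394], dtype=int32))] (array([0.49018165, 0.27996217, 0.10249106]), np.float64(0.0014896818625540064))
[array([0.404, 0.303]), array([0.409, 0.345]), array([0.546, 0.27 ]), array([0.54 , 0.232])]
[array([0.545, 0.276]), array([0.542, 0.238]), array([0.442, 0.272]), array([0.447, 0.306])]
yellow [(array([242.4, 194.6]), array([234, 180,  17,  31, 237], dtype=int32)), (array([264.3, 189.4]), array([249, 177,  30,  28, 274], dtype=int32))] (array([ 0.59324979, -0.02328709,  0.08228328]), np.float64(0.005901852842813386))
[array([ 0.537, -0.023]), array([0.535, 0.004]), array([ 0.682, -0.034]), array([ 0.683, -0.059])]
[array([ 0.648, -0.015]), array([ 0.655, -0.051]), array([ 0.519, -0.013]), array([0.516, 0.02 ])]
pink [(array([256.4, 168.4]), array([250, 149,  12,  40, 289], dtype=int32)), (array([278.5, 246.7]), array([263, 221,  32,  52, 903], dtype=int32))] (array([0.44058889, 0.10792781, 0.04550461]), np.float64(0.0030807267080199545))
[array([0.391, 0.109]), array([0.399, 0.14 ]), array([0.611, 0.042]), array([0.603, 0.016])]
[array([0.498, 0.144]), array([0.494, 0.075]), array([0.342, 0.14 ]), array([0.351, 0.2  ])]
cam in tool [ 0.07471003  0.00044591 -0.19407762] [[-0.     0.96   0.28 ]
 [ 1.    -0.     0.002]
 [ 0.002  0.28  -0.96 ]]
[[ 0.95   0.313 -0.   ]
 [ 0.313 -0.95   0.001]
 [ 0.    -0.001 -1.   ]]
```

```bash
python3 -m crank '[[0,0,-5,0,0,0,9],[0,0,-5,0,0,0,9],[0,0,-5,0,0,0,9],[3.8,-2,0,0,0,0,9],[3.8,-2,0,0,0,0,9],[3.8,-2,0,0,0,0,9],[3.8,-2,0,0,0,0,9],[3.8,-2,0,0,0,0,9],[3.8,-2,0,0,0,0,9],[3.8,-2,0,0,0,0,9],[3.8,-2,0,0,0,0,9],[3.8,-2,0,0,0,0,9],[3.8,-2,0,0,0,0,9],[3.8,-2,0,0,0,0,9],[3.8,-2,0,0,0,0,9],[0,0,0,0,0,0.145,9],[0,0,0,0,0,0.145,9],[0,0,0,0,0,0.145,9],[0,0,0,0,0,0.145,9],[0,0,0,0,0,0,9]]'
cat > look.py <<'E'
import sys
from h import *
import pickle
k=manip.get_calibration("wrist");im=manip.read_camera("wrist")
n=sys.argv[1];cv2.imwrite(f"pics/{n}.png",cv2.resize(im[:,:,::-1],(800,600),interpolation=cv2.INTER_CUBIC))
pickle.dump((k,im,manip.get_state()),open(f"{n}.pkl","wb"))
E
python3 look.py w1
```

```text
time: 2.1
ee_pos: [0.5349, -0.11, 0.3388]
tcp_rot: [-0.006, 0.99, -0.142, -0.007]
contact_force: [0.3, 0.2, -1.3]
finger_gap: 0.978
```

View pics/w1.png

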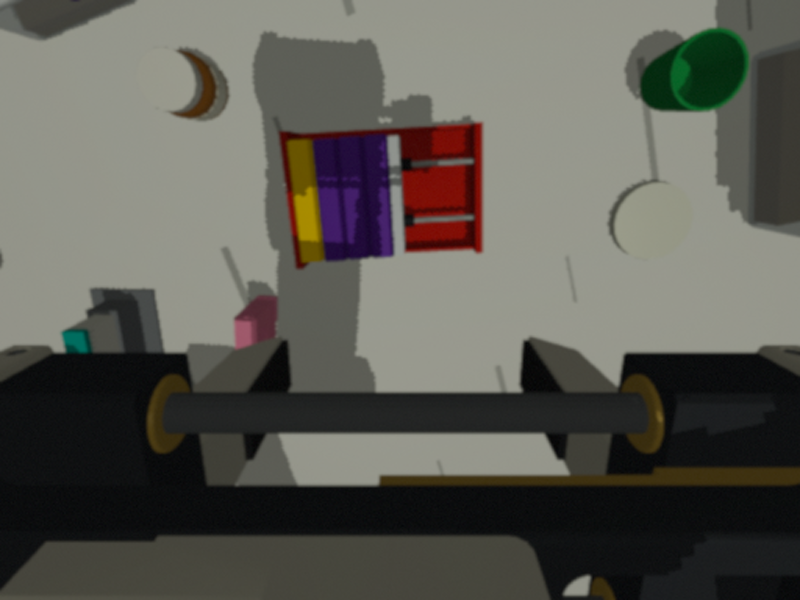

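The wrist view shows the rack upright with the yellow lid at (305,200) against the end wall, three purples (355,198) and the follower (396,195). The turquoise tab is at (75,342) beside the pink slab (252,322). Next I measure the row lids.

```bash
cat > meas.py <<'E'
import sys,pickle
from h import *
k,im,s=pickle.load(open(sys.argv[1]+".pkl","rb"))
def q(c,z):
    m,ce,st=big(im,c);r=cv2.minAreaRect(max(cv2.findContours(m,0,2)[0],key=len));bx=cv2.boxPoints(r)
    P=np.array([plane(k,*p,z)[:2] for p in bx]);e=[P[1]-P[0],P[2]-P[1]];L=[np.linalg.norm(x) for x in e];l=e[int(np.argmax(L))]
    cen=plane(k,*np.mean(bx,0),z)
    print(c,"centre",cen.round(4),"dims",np.round(L,4),"yaw",round(np.degrees(np.arctan(l[1]/l[0])),2),"px",np.mean(bx,0).round(1))
for a in sys.argv[2:]:
    c,z=a.split(":");q(c,float(z))
E
python3 meas.py w1 yellow:.096 purple:.096 red:.03
python3 - <<'E'
from h import *;import pickle
k,im,s=pickle.load(open("w1.pkl","rb"))
# subpixel boundaries across mid row of lids
for v in (115,125,135,145):
    print(v,[tuple(im[v,u]) for u in range(178,264,2)] if v==125 else "")
T=rot(s["tcp_rot"]);print(T.as_matrix().round(3))
E
```

```text
yellow centre [ 0.5959 -0.0243  0.096 ] dims [0.0228 0.1167] yaw -12.51 px [195.3 127.8]
purple centre [ 0.5849 -0.0708  0.096 ] dims [0.0673 0.1146] yaw -11.73 px [226.6 126.2]
red centre [ 0.5639 -0.1503  0.03  ] dims [0.1029 0.137 ] yaw -9.43 px [278.7 121.3]
115 
125 [(np.uint8(94), np.uint8(94), np.uint8(87)), (np.uint8(94), np.uint8(94), np.uint8(87)), (np.uint8(97), np.uint8(89), np.uint8(81)), (np.uint8(116), np.uint8(35), np.uint8(29)), (np.uint8(115), np.uint8(20), np.uint8(1)), (np.uint8(120), np.uint8(87), np.uint8(0)), (np.uint8(157), np.uint8(130), np.uint8(0)), (np.uint8(148), np.uint8(123), np.uint8(0)), (np.uint8(137), np.uint8(112), np.uint8(0)), (np.uint8(161), np.uint8(134), np.uint8(0)), (np.uint8(166), np.uint8(138), np.uint8(0)), (np.uint8(144), np.uint8(118), np.uint8(0)), (np.uint8(112), np.uint8(88), np.uint8(0)), (np.uint8(64), np.uint8(38), np.uint8(81)), (np.uint8(63), np.uint8(27), np.uint8(102)), (np.uint8(65), np.uint8(29), np.uint8(102)), (np.uint8(64), np.uint8(28), np.uint8(102)), (np.uint8(65), np.uint8(28), np.uint8(103)), (np.uint8(64), np.uint8(
[... 473 characters left out ...]
30), np.uint8(7), np.uint8(53)), (np.uint8(32), np.uint8(9), np.uint8(58)), (np.uint8(33), np.uint8(9), np.uint8(58)), (np.uint8(53), np.uint8(24), np.uint8(86)), (np.uint8(69), np.uint8(34), np.uint8(107)), (np.uint8(68), np.uint8(33), np.uint8(106)), (np.uint8(51), np.uint8(25), np.uint8(81)), (np.uint8(113), np.uint8(114), np.uint8(117)), (np.uint8(145), np.uint8(149), np.uint8(144)), (np.uint8(146), np.uint8(150), np.uint8(144)), (np.uint8(126), np.uint8(126), np.uint8(122)), (np.uint8(112), np.uint8(45), np.uint8(40)), (np.uint8(124), np.uint8(13), np.uint8(7)), (np.uint8(125), np.uint8(12), np.uint8(3))]
135 
145 
[[ 0.961 -0.277 -0.011]
 [-0.277 -0.961  0.015]
 [-0.015 -0.011 -1.   ]]
```

```bash
python3 -m crank '[[-2.4,-3.6,0.6,0,0,0,9],[-2.4,-3.6,0.6,0,0,0,9],[-2.4,-3.6,0.6,0,0,0,9],[-2.4,-3.6,0.6,0,0,0,9],[-2.4,-3.6,0.6,0,0,0,9],[-2.4,-3.6,0.6,0,0,0,9],[-2.4,-3.6,0.6,0,0,0,9],[-2.4,-3.6,0.6,0,0,0,9],[-2.4,-3.6,0.6,0,0,0,9],[-2.4,-3.6,0.6,0,0,0,9],[0,0,0,0,0,0,9],[0,0,0,0,0,0,9]]'
python3 look.py w2; python3 meas.py w2 turq:.12
```

```text
time: 3.35
ee_pos: [0.3894, 0.3135, 0.2814]
tcp_rot: [-0.006, 0.993, -0.116, -0.008]
contact_force: [0.9, -0.0, 0.1]
finger_gap: 0.978
turq centre [0.4921 0.2785 0.12  ] dims [0.0847 0.0232] yaw -17.35 px [269.3  70.3]
```

View pics/w2.png

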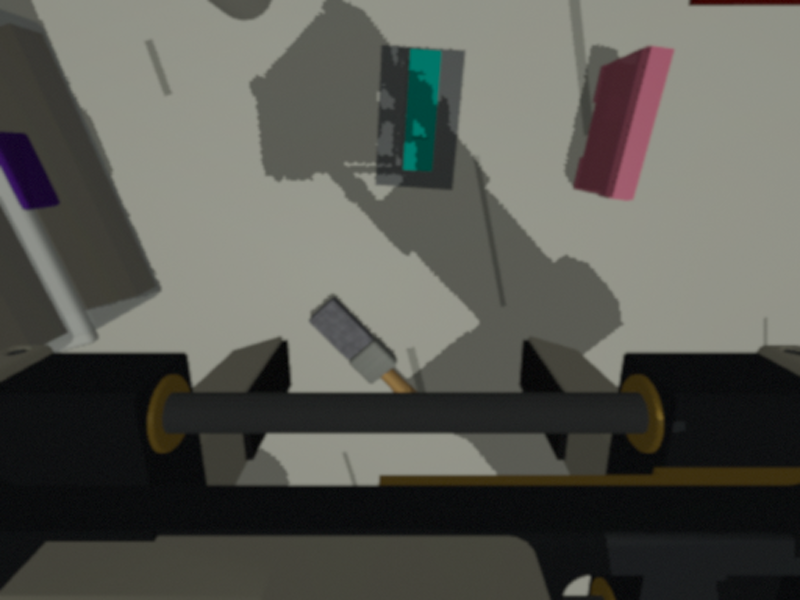

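The view shows the feeder in its cradle: turquoise lid and tab at (422,110), grey base plate around it, and the pink slab (625,120) clearly different.

Run:
```python
from h import *;import pickle
k,im,s=pickle.load(open("w2.pkl","rb"))
P=np.array([plane(k,u*.64,v*.64,.095)[:2] for u,v in((412,48),(442,52),(403,170),(433,172))])
c=P.mean(0);print(P.round(4),"c",c.round(4));d=(P[0]+P[1]-P[2]-P[3])/2
y=np.arctan2(d[1],d[0]);print("len",np.linalg.norm(d),"yaw",np.degrees(y))
B=np.array([plane(k,u*.64,v*.64,.005)[:2] for u,v in((383,45),(465,51),(376,185),(453,189))]);print("base",B.mean(0),np.degrees(np.arctan2(*((B[0]+B[1]-B[2]-B[3])[::-1]))))
ux=np.array([np.cos(y),np.sin(y)]);uy=np.array([-ux[1],ux[0]])
print("tabtop px",[np.round(np.array(proj(k,[*(c+a*ux*.02+b*uy*.006),.14]))/.64) for a,b in((1,1),(1,-1),(-1,-1),(-1,1))])
T=rot(s["tcp_rot"]);M=T.as_matrix();print("tool yaw",np.degrees(np.arctan2(M[1,0],M[0,0])),M.round(3))
# desired: tool z down, yaw y
D=np.c_[[*ux,0],[*-uy,0],[0,0,-1]]
print("rotvec tool",(T.inv()*R.from_matrix(D)).as_rotvec().round(3))
print("shift to .22 tool",T.inv().apply(np.array([*c,.18])-s["ee_pos"]).round(4)*100)
```

```text
[[0.5385 0.2743]
 [0.5305 0.2526]
 [0.4523 0.302 ]
 [0.445  0.2783]] c [0.4916 0.2768]
len 0.08990779954024199 yaw -17.268599268019273
base [0.49165261 0.27778397] -17.00958822710684
tabtop px [array([418.,  75.]), array([435.,  77.]), array([430., 138.]), array([413., 137.])]
tool yaw -13.43246243741189 [[ 0.972 -0.232 -0.015]
 [-0.232 -0.973  0.015]
 [-0.018 -0.011 -1.   ]]
rotvec tool [-0.011  0.018  0.067]
shift to .22 tool [10.96  1.3   9.93]
```

```bash
cat > st.py <<'E'
import sys
from h import *
# usage: st.py x y z yawdeg -> tool-frame shift (cm) and rotvec to target
s=manip.get_state();T=rot(s["tcp_rot"]);x,y,z,a=map(float,sys.argv[1:5]);a=np.radians(a)
D=R.from_matrix(np.c_[[np.cos(a),np.sin(a),0],[np.sin(a),-np.cos(a),0],[0,0,-1]])
M=T.as_matrix()
print("pos",s["ee_pos"].round(4),"yaw",np.degrees(np.arctan2(M[1,0],M[0,0])).round(2),"t",s["time"],"F",s["contact_force"].round(1),"M",s["ft_torque"].round(2),"gap",round(s["finger_gap"]*91.8,1),"q",s["q"].round(2))
print("shift cm",(T.inv().apply(np.array([x,y,z])-s["ee_pos"])*100).round(2),"rot",(T.inv()*D).as_rotvec().round(4))
E
python3 -m crank '[[3.6,0.4,2.5,0,0,0.067,6],[3.6,0.4,2.5,0,0,0,6],[3.6,0.4,2.5,0,0,0,6],[0,0,0,-0.011,0.018,0,6],[0,0,0,0,0,0,6]]'
python3 st.py .4915 .277 .107 -17.2
```

```text
time: 3.9
ee_pos: [0.4957, 0.266, 0.2043]
tcp_rot: [-0.001, 0.989, -0.151, 0.002]
contact_force: [-0.6, 0.0, -0.4]
finger_gap: 0.658
pos [0.4957 0.266  0.2043] yaw -17.39 t 3.9 F [-0.6  0.  -0.4] M [ 0.06  0.08 -0.01] gap 60.4 q [ 0.36  0.4   1.4  -0.    1.34  2.23]
shift cm [-0.77 -0.9   9.73] rot [-0.0017 -0.0041 -0.0034]
```

```bash
python3 -m crank '[[-0.8,-0.9,1,0,0,0,6],[0,0,2,0,0,0,6],[0,0,2,0,0,0,6],[0,0,2,0,0,0,6],[0,0,1,0,0,0,6],[0,0,0,0,0,0,6]]' 60
python3 st.py .4915 .277 .107 -17.2
```

```text
time: 4.5
ee_pos: [0.4883, 0.2817, 0.1261]
tcp_rot: [-0.004, 0.989, -0.149, 0.005]
contact_force: [0.1, 0.9, -0.1]
finger_gap: 0.651
pos [0.4883 0.2817 0.1261] yaw -17.17 t 4.5 F [ 0.1  0.9 -0.1] M [-0.01  0.05 -0.02] gap 59.8 q [0.39 0.46 1.53 0.   1.14 2.26]
shift cm [0.43 0.37 1.91] rot [-0.0093 -0.0089  0.0006]
```

```bash
python3 -m crank '[[0.4,0.4,1,-0.009,-0.009,0,6],[0,0,0.8,0,0,0,6],[0,0,0,0,0,0,6]]'
python3 st.py .4915 .277 .107 -17.2
```

```text
time: 4.8
ee_pos: [0.4919, 0.2777, 0.1091]
tcp_rot: [-0.001, 0.989, -0.148, 0.001]
contact_force: [-0.1, 0.5, 1.1]
finger_gap: 0.655
pos [0.4919 0.2777 0.1091] yaw -17.08 t 4.8 F [-0.1  0.5  1.1] M [ 0.01 -0.01 -0.  ] gap 60.2 q [0.38 0.49 1.53 0.   1.12 2.25]
shift cm [-0.01  0.08  0.21] rot [-0.0023 -0.0021  0.0021]
```

```bash
python3 -m crank '[[0,0.08,0.2,0,0,0,0],[0,0,0,0,0,0,0],[0,0,0,0,0,0,0],[0,0,0,0,0,0,0],[0,0,0,0,0,0,0],[0,0,0,0,0,0,0]]' 50
python3 st.py .4915 .277 .107 -17.2
```

```text
time: 5.4
ee_pos: [0.4927, 0.277, 0.1083]
tcp_rot: [-0.002, 0.989, -0.149, 0.002]
contact_force: [-0.5, 0.1, 0.1]
finger_gap: 0.187
pos [0.4927 0.277  0.1083] yaw -17.12 t 5.4 F [-0.5  0.1  0.1] M [ 0.02  0.02 -0.02] gap 17.1 q [0.38 0.49 1.54 0.   1.11 2.25]
shift cm [-0.11  0.04  0.13] rot [-0.004  -0.0041  0.0014]
```

```bash
python3 -m crank '[[0,0,0,0,0,0,0],[0,0,0,0,0,0,0],[0,0,0,0,0,0,0],[0,0,0,0,0,0,0]]' 50
python3 st.py .4915 .277 .107 -17.2
```

```text
time: 5.8
ee_pos: [0.4927, 0.2771, 0.1085]
tcp_rot: [-0.002, 0.989, -0.149, 0.002]
contact_force: [-0.1, 0.1, 1.1]
finger_gap: 0.004
pos [0.4927 0.2771 0.1085] yaw -17.12 t 5.8 F [-0.1  0.1  1.1] M [ 0.01  0.02 -0.04] gap 0.3 q [0.38 0.49 1.54 0.   1.11 2.25]
shift cm [-0.11  0.04  0.15] rot [-0.0042 -0.0043  0.0015]
```

Run:
```python
from h import *
o=[]
for n in("side","scene"):
    im=manip.read_camera(n);k=manip.get_calibration(n);s=manip.get_state()
    u,v=map(int,proj(k,s["ee_pos"]));print(n,u,v)
    cv2.imwrite(f"pics/{n}1.png",im[:,:,::-1])
    im=np.ascontiguousarray(im[v-50:v+50,u-66:u+67,::-1]);im=cv2.convertScaleAbs(im,alpha=1.6)
    o.append(cv2.resize(im,(400,300),interpolation=cv2.INTER_CUBIC))
cv2.imwrite("pics/c1.png",np.hstack(o))
```

```text
side 220 261
scene 306 146
```

View pics/c1.png

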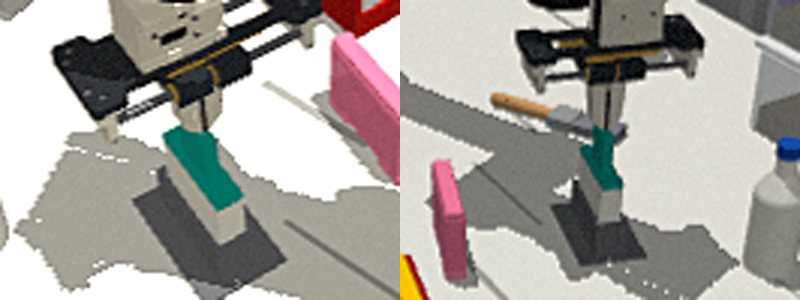

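The crops show fully shut fingers (205,125 left; 606,110 right) by the tab. The turquoise tab top (603,125) still shows in front of them, so the tab was missed. Next I triangulate the tab from the first pictures.

Run:
```python
from h import *
ks={n:manip.get_calibration(n) for n in("side","scene")}
print("tabtop tri",tri(ray(ks["scene"],481/1.5625,216/1.5625),ray(ks["side"],338/1.5625,390/1.5625)))
o=[]
for n in("side","scene"):
    im=cv2.imread(f"pics/{n}0.png");k=ks[n];c=np.array([.4915,.277]);y=np.radians(-17.2)
    ux=np.array([np.cos(y),np.sin(y)]);uy=np.array([-ux[1],ux[0]])
    u,v=map(int,proj(k,[*c,.11]));S=8
    im2=cv2.resize(cv2.convertScaleAbs(im[v-35:v+35,u-25:u+25],alpha=1.6),None,fx=S,fy=S,interpolation=cv2.INTER_CUBIC)
    for z,hx,hy,col in((.095,.045,.012,(0,0,255)),(.14,.02,.006,(0,255,255)),(.095,.02,.006,(255,255,0))):
        pts=[proj(k,[*(c+a*ux*hx+b*uy*hy),z]) for a,b in((1,1),(1,-1),(-1,-1),(-1,1))]
        cv2.polylines(im2,[np.int32([((p-u+25)*S,(q-v+35)*S) for p,q in pts])],True,col,1)
    o.append(im2)
cv2.imwrite("pics/c2.png",np.hstack(o))
```

```text
tabtop tri (array([0.50057039, 0.27629944, 0.14518954]), np.float64(0.003999075600148776))
```

View pics/c2.png

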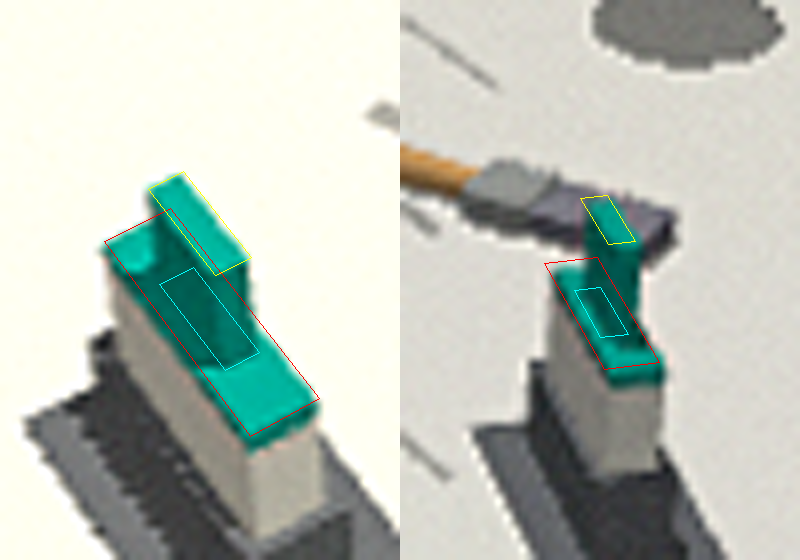

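The overlay fits within about one pixel, so the tab is where I measured it. Next I check where the fingers and feeder are now, at the same scale.

Run:
```python
from h import *
o=[];s=manip.get_state()
for n in("side","scene"):
    im=cv2.imread(f"pics/{n}1.png");k=manip.get_calibration(n);c=np.array([.4915,.277]);y=np.radians(-17.2)
    ux=np.array([np.cos(y),np.sin(y)]);uy=np.array([-ux[1],ux[0]])
    u,v=map(int,proj(k,[*c,.11]));S=8
    im2=cv2.resize(cv2.convertScaleAbs(im[v-40:v+30,u-25:u+25],alpha=1.6),None,fx=S,fy=S,interpolation=cv2.INTER_CUBIC)
    for z,hx,hy,col in((.14,.02,.006,(0,255,255)),(.095,.02,.006,(255,255,0))):
        pts=[proj(k,[*(c+a*ux*hx+b*uy*hy),z]) for a,b in((1,1),(1,-1),(-1,-1),(-1,1))]
        cv2.polylines(im2,[np.int32([((p-u+25)*S,(q-v+40)*S) for p,q in pts])],True,col,1)
    p,q=proj(k,s["ee_pos"]);cv2.circle(im2,(int((p-u+25)*S),int((q-v+40)*S)),4,(0,0,255),-1)
    o.append(im2)
cv2.imwrite("pics/c3.png",np.hstack(o))
```

```text
(no output)
```

View pics/c3.png

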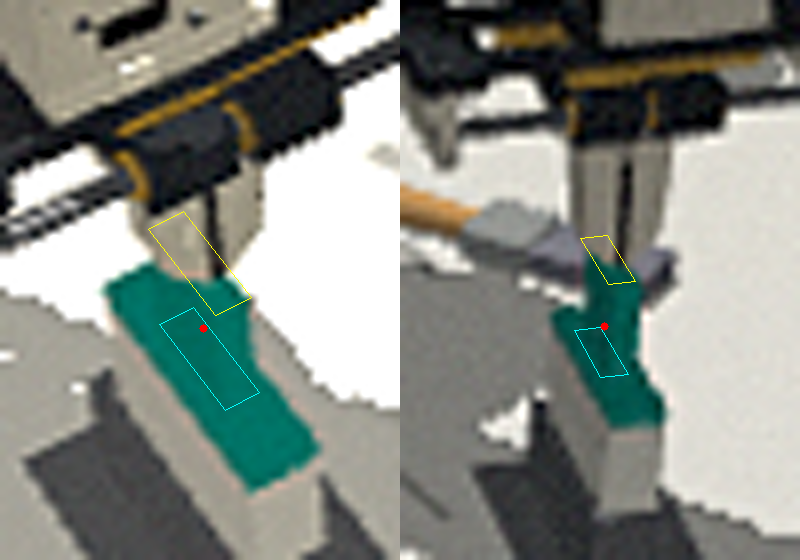

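The fingers are closed on nothing and appear to end at about the tab's top: side (200,275), scene (620,265), well above the red TCP mark. I'll triangulate the visible fingertips.

Run:
```python
from h import *
s=manip.get_state();r={};ks={}
for n in("side","scene"):
    ks[n]=k=manip.get_calibration(n);u,v=map(int,proj(k,[.4915,.277,.11]));r[n]=(u,v)
f=lambda n,x,y:ray(ks[n],r[n][0]-25+x/8,r[n][1]-40+y/8)
print("tip",tri(f("side",208,280),f("scene",622,268-0) if 0 else f("scene",222,268)))
print("finger top (at rail)",tri(f("side",212,190),f("scene",225,140)),"tcp",s["ee_pos"])
```

```text
tip (array([0.49031898, 0.28066107, 0.13508422]), np.float64(0.007915015127364089))
finger top (at rail) (array([0.4786251 , 0.28606888, 0.18829534]), np.float64(0.007343691163267703)) tcp [0.49270558 0.27708357 0.10848198]
```

```bash
python3 -m crank '[[0,0,-4,0,0,0,0],[0,0,-4,0,0,0,0],[0,0,0,0,0,0,0],[0,0,0,0,0,0,0]]'
cat > pair.py <<'E'
import sys
from h import *
# pair.py name x y z halfwidth : crops of side+scene centred on point, TCP dot red
s=manip.get_state();n0=sys.argv[1];P=list(map(float,sys.argv[2:5]));w=int(sys.argv[5]);h=w*5//4;S=400//(2*w);o=[]
for n in("side","scene"):
    im=manip.read_camera(n);k=manip.get_calibration(n);cv2.imwrite(f"pics/{n0}_{n}.png",im[:,:,::-1])
    u,v=map(int,proj(k,P));print(n,"origin px",u-w,v-h,"scale",S)
    c=cv2.resize(cv2.convertScaleAbs(im[v-h:v+h,u-w:u+w,::-1],alpha=1.6),None,fx=S,fy=S,interpolation=cv2.INTER_CUBIC)
    p,q=proj(k,s["ee_pos"]);cv2.circle(c,(int((p-u+w)*S),int((q-v+h)*S)),3,(0,0,255),-1);o.append(c)
cv2.imwrite(f"pics/{n0}.png",np.hstack(o))
E
python3 pair.py c4 .492 .277 .16 33; python3 st.py .4915 .277 .107 -17.2
```

```text
time: 6.3
ee_pos: [0.4915, 0.2765, 0.1898]
tcp_rot: [-0.001, 0.989, -0.149, 0.001]
contact_force: [0.3, -0.3, -1.3]
finger_gap: 0.005
side origin px 186 206 scale 6
scene origin px 274 92 scale 6
pos [0.4914 0.2765 0.1893] yaw -17.12 t 6.4 F [-0.2  0.2 -0.1] M [0.06 0.02 0.06] gap -0.1 q [0.38 0.41 1.42 0.   1.31 2.25]
shift cm [-0.02 -0.04  8.23] rot [-0.0017 -0.0013  0.0014]
```

View pics/c4.png

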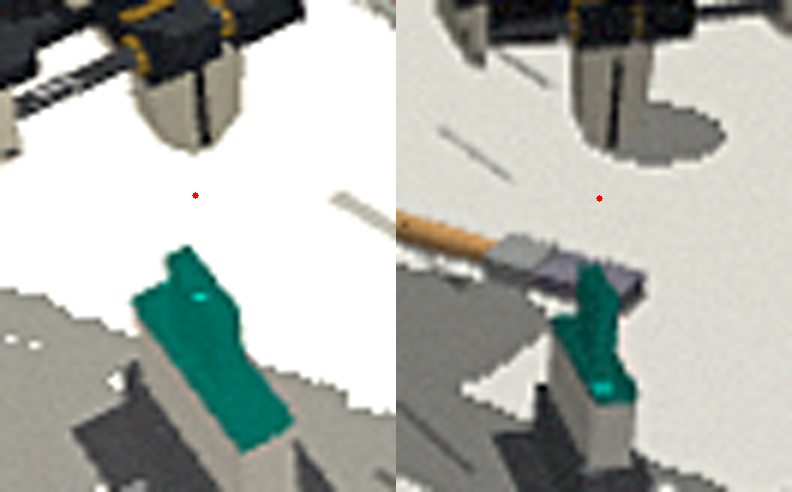

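Run:
```python
from h import *
f=lambda n,o,x,y:ray(manip.get_calibration(n),o[0]+x/6,o[1]+y/6)
print("tip",tri(f("side",(186,206),198,150),f("scene",(274,92),213,150)),manip.get_state()["ee_pos"])
print("tabtop",tri(f("side",(186,206),203,278),f("scene",(274,92),203,287)))
```

```text
tip (array([0.48890388, 0.27901986, 0.21786441]), np.float64(0.005653311489159297)) [0.49140603 0.27648068 0.18932138]
tabtop (array([0.49543777, 0.27585286, 0.13730732]), np.float64(0.0036030269821811273))
```

The tips really are about 29 mm above the reported TCP (xy agrees), so the fingers closed just above the tab. I'll allow for that offset along tool z.

```bash
python3 -m crank '[[0,0,0,0,0,0,5],[0,0,0,0,0,0,5],[0,0,0,0,0,0,5],[0,0,0,0,0,0,5],[0,0,0,0,0,0,5],[0,0,0,0,0,0,5],[0,0,2,0,0,0,5],[0,0,2,0,0,0,5],[0,0,2,0,0,0,5],[0,0,2,0,0,0,5],[0,0,2,0,0,0,5],[0,0,0,0,0,0,5]]' 50
python3 st.py .4915 .277 .080 -17.2
```

```text
time: 7.6
ee_pos: [0.4904, 0.2761, 0.0832]
tcp_rot: [0.0, 0.989, -0.149, -0.001]
contact_force: [-0.3, 0.0, 0.0]
finger_gap: 0.545
pos [0.4904 0.2761 0.0832] yaw -17.12 t 7.6 F [-0.3  0.   0. ] M [ 0.09  0.07 -0.  ] gap 50.0 q [0.38 0.52 1.57 0.   1.06 2.25]
shift cm [ 0.08 -0.11  0.32] rot [0.0004 0.0015 0.0014]
```

```bash
python3 -m crank '[[0.1,-0.1,0.3,0,0,0,5],[0,0,0,0,0,0,0],[0,0,0,0,0,0,0],[0,0,0,0,0,0,0],[0,0,0,0,0,0,0],[0,0,0,0,0,0,0],[0,0,0,0,0,0,0],[0,0,0,0,0,0,0],[0,0,0,0,0,0,0],[0,0,0,0,0,0,0]]' 50
python3 st.py .4915 .277 .080 -17.2
```

```text
time: 8.6
ee_pos: [0.4941, 0.2778, 0.0844]
tcp_rot: [-0.002, 0.989, -0.149, 0.002]
contact_force: [-0.4, -0.5, -0.1]
finger_gap: 0.125
pos [0.4941 0.2778 0.0844] yaw -17.11 t 8.6 F [-0.4 -0.5 -0.1] M [0.07 0.04 0.  ] gap 11.5 q [0.38 0.52 1.56 0.   1.06 2.25]
shift cm [-0.23  0.16  0.44] rot [-0.0038 -0.0038  0.0015]
```

Gripped: opening 11.5 mm. Next: lift, then carry to a look pose near the rack.

```bash
python3 -m crank '[[0,0,-1,0,0,0,0],[0,0,-2,0,0,0,0],[0,0,-3,0,0,0,0],[0,0,-3,0,0,0,0],[0,0,-3,0,0,0,0],[0,0,-3,0,0,0,0],[0,0,0,0,0,0,0],[1,3,0,0,0,-0.045,0],[1,3.5,0,0,0,-0.045,0],[1,3.5,0,0,0,0,0],[1,3.5,0,0,0,0,0],[1,3.5,0,0,0,0,0],[1,3.5,0,0,0,0,0],[1,3.5,0,0,0,0,0],[0.5,2,0,0,0,0,0],[0,0,0,0,0,0,0],[0,0,0,0,0,0,0]]' 60
python3 st.py .593 -.0358 .2 -12.1; python3 look.py w3; python3 meas.py w3 yellow:.096 purple:.096
```

```text
time: 10.3
ee_pos: [0.5033, -0.0023, 0.2341]
tcp_rot: [-0.001, 0.995, -0.101, -0.005]
contact_force: [0.4, -0.5, -1.8]
finger_gap: 0.125
pos [ 0.5033 -0.0023  0.2341] yaw -11.6 t 10.3 F [ 0.4 -0.5 -1.8] M [ 0.07 -0.04 -0.01] gap 11.4 q [-0.16  0.28  1.5   0.    1.38  1.62]
shift cm [9.49 1.48 3.31] rot [-0.0002  0.0101  0.0087]
yellow centre [ 0.5959 -0.0232  0.096 ] dims [0.1153 0.0232] yaw -13.91 px [260.6  82.3]
purple centre [ 0.585  -0.0703  0.096 ] dims [0.1159 0.0674] yaw -13.59 px [304.5  83.4]
```

View pics/w3.png

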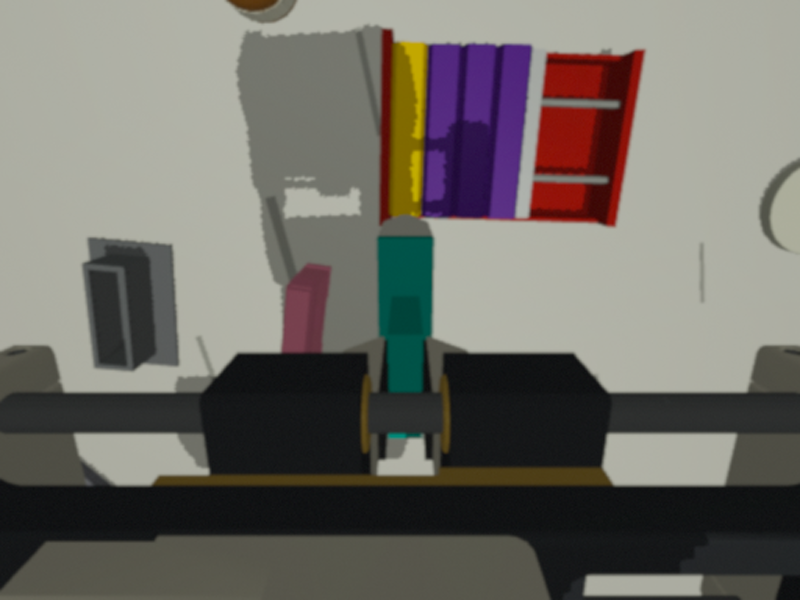

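The feeder is held square (lid edges u 378 and 433 near vertical, centred). The empty cradle is at (128,305) and the yellow/purple seam runs from (428,45) to (420,217). Next I fit the seam line and the feeder's offset in the tool.

Run:
```python
from h import *;import pickle
for n,rows in(("w3",range(32,136)),("w1",range(94,162))):
    k,im,s=pickle.load(open(n+".pkl","rb"));y=big(im,"yellow")[0];p=big(im,"purple")[0]
    pts=[];L=[];Rr=[]
    for v in rows:
        a=np.flatnonzero(y[v]);b=np.flatnonzero(p[v])
        if len(a)>5 and len(b)>20 : pts.append((( a.max()+b.min())/2,v));L.append((a.min()-.5,v));Rr.append((b.max()+.5,v))
    def line(q,z):
        P=np.array([plane(k,u,v,z)[:2] for u,v in q]);vx,vy,x,yy=cv2.fitLine(P.astype(np.float32),cv2.DIST_HUBER,0,.01,.001).ravel()
        return np.degrees(np.arctan(vy/vx)).round(2),np.array([x,yy]).round(4),P[[0,-1]].round(4)
    print(n,"seam",line(pts,.088));print("  yellow outer",line(L,.092),"purple outer",line(Rr,.092))
k,im,s=pickle.load(open("w3.pkl","rb"));T=rot(s["tcp_rot"])
for u,v in((378,237),(433,237),(378,335),(432,335)):
    print("lid pt in tool",T.inv().apply(plane(k,u*.64,v*.64,s["ee_pos"][2]+.0106)-s["ee_pos"]).round(4))
```

```text
w3 seam (np.float32(-13.38), array([ 0.5916, -0.0351], dtype=float32), array([[ 0.6432, -0.0475],
       [ 0.5364, -0.0225]]))
  yellow outer (np.float32(-13.46), array([ 0.5964, -0.0108], dtype=float32), array([[ 0.6475, -0.0228],
       [ 0.5419,  0.0023]])) purple outer (np.float32(-13.51), array([ 0.5753, -0.1022], dtype=float32), array([[ 0.6285, -0.1153],
       [ 0.5231, -0.0896]]))
w1 seam (np.float32(-13.2), array([ 0.592 , -0.0344], dtype=float32), array([[ 0.6406, -0.0455],
       [ 0.5414, -0.0215]]))
  yellow outer (np.float32(-13.33), array([ 0.5989, -0.0118], dtype=float32), array([[ 6.470e-01, -2.350e-02],
       [ 5.486e-01,  3.000e-04]])) purple outer (np.float32(-13.66), array([ 0.5726, -0.1021], dtype=float32), array([[ 0.6208, -0.1131],
       [ 0.5226, -0.0896]]))
lid pt in tool [ 0.0444 -0.0104 -0.0111]
lid pt in tool [ 0.0443  0.0125 -0.0111]
lid pt in tool [ 0.0004 -0.0112 -0.0106]
lid pt in tool [ 0.0004  0.0128 -0.0106]
```

```bash
python3 -m crank '[[3.5,0.5,0,0,0,0.015,0],[3,0.5,0,0,0,0.015,0],[2.5,0.4,1,0,0.01,0,0],[0,0,1.5,0,0,0,0],[0,0,0,0,0,0,0]]' 60
python3 st.py .5932 -.0342 .19 -13.4
```

```text
time: 10.85
ee_pos: [0.5899, -0.0283, 0.2058]
tcp_rot: [-0.001, 0.994, -0.112, -0.001]
contact_force: [-1.2, 0.6, -0.3]
finger_gap: 0.128
pos [ 0.5899 -0.0283  0.2058] yaw -12.87 t 10.85 F [-1.2  0.6 -0.3] M [ 0.03  0.07 -0.05] gap 11.8 q [-0.18  0.46  1.31  0.    1.38  1.62]
shift cm [0.45 0.5  1.58] rot [-0.0013  0.0027  0.0092]
```

```bash
python3 -m crank '[[0.45,0.5,0.8,0,0,0.009,0],[0,0,0.5,0,0,0,0],[0,0,0,0,0,0,0]]'
python3 st.py .5932 -.0342 .18 -13.4
```

```text
time: 11.15
ee_pos: [0.5932, -0.0322, 0.1928]
tcp_rot: [-0.001, 0.993, -0.115, -0.001]
contact_force: [0.1, 0.5, -1.8]
finger_gap: 0.128
pos [ 0.5932 -0.0322  0.1928] yaw -13.25 t 11.15 F [ 0.1  0.5 -1.8] M [ 0.02  0.06 -0.  ] gap 11.7 q [-0.18  0.47  1.32  0.    1.36  1.62]
shift cm [0.05 0.2  1.28] rot [-0.0016  0.0024  0.0026]
```

```bash
python3 -m crank '[[0.05,0.2,0.8,0,0,0.003,0],[0,0,0.5,0,0,0,0],[0,0,0,0,0,0,0]]'
python3 st.py .5932 -.0342 .17 -13.4;python3 -m crank '[[0,0,0.3,0,0,0,0],[0,0,0.3,0,0,0,0],[0,0,0,0,0,0,0]]'; python3 st.py .5932 -.0342 .17 -13.4
```

```text
time: 11.45
ee_pos: [0.5931, -0.0341, 0.1798]
tcp_rot: [-0.001, 0.993, -0.117, -0.0]
contact_force: [-0.3, 0.3, -0.9]
finger_gap: 0.127
pos [ 0.5931 -0.0341  0.1798] yaw -13.42 t 11.45 F [-0.3  0.3 -0.9] M [ 0.01  0.01 -0.03] gap 11.7 q [-0.19  0.48  1.34  0.    1.32  1.62]
shift cm [0.01 0.01 0.98] rot [-0.0018  0.0008 -0.0004]
time: 11.75
ee_pos: [0.5931, -0.0342, 0.1737]
tcp_rot: [-0.001, 0.993, -0.117, -0.0]
contact_force: [0.2, -0.6, -1.6]
finger_gap: 0.126
pos [ 0.5931 -0.0342  0.1737] yaw -13.43 t 11.75 F [ 0.2 -0.6 -1.6] M [ 0.02 -0.    0.02] gap 11.5 q [-0.19  0.48  1.35  0.    1.31  1.62]
shift cm [0.01 0.   0.37] rot [-0.0018  0.0003 -0.0006]
```

```bash
for i in 1; do python3 -m crank '[[0,0,0.3,0,0,0,0],[0,0,0,0,0,0,0]]'; done; python3 st.py .5932 -.0342 .16 -13.4; python3 -m crank '[[0,0,0.3,0,0,0,0],[0,0,0,0,0,0,0]]'; python3 st.py .5932 -.0342 .16 -13.4; python3 -m crank '[[0,0.05,0.3,0,0,0,0],[0,0,0,0,0,0,0]]'; python3 st.py .5932 -.0342 .16 -13.4
```

```text
time: 11.95
ee_pos: [0.5937, -0.0346, 0.1717]
tcp_rot: [-0.0, 0.993, -0.117, 0.001]
contact_force: [0.3, 0.1, -1.6]
finger_gap: 0.125
pos [ 0.5937 -0.0346  0.1717] yaw -13.43 t 11.95 F [ 0.3  0.1 -1.6] M [-0.05  0.13  0.09] gap 11.5 q [-0.19  0.48  1.36  0.    1.3   1.62]
shift cm [-0.06 -0.03  1.17] rot [-0.0012 -0.0021 -0.0004]
time: 12.15
ee_pos: [0.5943, -0.0351, 0.1705]
tcp_rot: [-0.0, 0.993, -0.117, 0.002]
contact_force: [-1.1, -0.3, -2.4]
finger_gap: 0.126
pos [ 0.5943 -0.0351  0.1705] yaw -13.42 t 12.15 F [-1.1 -0.3 -2.4] M [-0.11  0.24  0.09] gap 11.6 q [-0.19  0.48  1.36  0.    1.29  1.62]
shift cm [-0.13 -0.06  1.05] rot [-0.0006 -0.0049 -0.0004]
time: 12.35
ee_pos: [0.5947, -0.0358, 0.1691]
tcp_rot: [0.0, 0.993, -0.117, 0.004]
contact_force: [-0.9, -1.1, -2.0]
finger_gap: 0.126
pos [ 0.5947 -0.0358  0.1691] yaw -13.42 t 12.35 F [-0.9 -1.1 -2. ] M [-0.05  0.24 -0.01] gap 11.6 q [-0.19  0.48  1.36  0.    1.29  1.62]
shift cm [-0.19 -0.12  0.91] rot [-0.0006 -0.0076 -0.0003]
```

```bash
python3 -m crank '[[-0.1,0.05,0.3,0,-0.005,0,0],[-0.1,0.05,0.4,0,-0.003,0,0]]'; python3 st.py .5932 -.0342 .16 -13.4; python3 -m crank '[[-0.05,0.05,0.5,0,0,0,0]]'; python3 st.py .5932 -.0342 .16 -13.4
```

```text
time: 12.55
ee_pos: [0.595, -0.0368, 0.1655]
tcp_rot: [0.0, 0.993, -0.117, 0.004]
contact_force: [-0.5, -1.2, 9.3]
finger_gap: 0.125
pos [ 0.595  -0.0368  0.1655] yaw -13.41 t 12.55 F [-0.5 -1.2  9.3] M [-0.24  0.25  0.06] gap 11.4 q [-0.19  0.49  1.37  0.    1.28  1.61]
shift cm [-0.24 -0.21  0.55] rot [-0.0009 -0.0074 -0.0002]
time: 12.65
ee_pos: [0.5956, -0.0377, 0.1623]
tcp_rot: [0.0, 0.993, -0.117, 0.006]
contact_force: [-1.9, -1.6, 9.7]
finger_gap: 0.129
pos [ 0.5956 -0.0377  0.1623] yaw -13.4 t 12.65 F [-1.9 -1.6  9.7] M [-0.36  0.57  0.04] gap 11.8 q [-0.19  0.49  1.37  0.    1.27  1.61]
shift cm [-0.32 -0.28  0.23] rot [-0.0005 -0.0114 -0.0001]
```

```bash
python3 -m crank '[[-0.15,0.1,0.5,0,-0.012,0,0]]'; python3 -m crank '[[-0.15,0.1,0.5,0,-0.012,0,0]]'; python3 -m crank '[[-0.15,0.1,0.5,0,-0.012,0,0]]';python3 st.py .595 -.0377 .15 -13.4
```

```text
time: 12.75
ee_pos: [0.5953, -0.0389, 0.1592]
tcp_rot: [0.0, 0.993, -0.117, 0.002]
contact_force: [-0.3, -1.2, 8.4]
finger_gap: 0.126
time: 12.85
ee_pos: [0.5952, -0.04, 0.1559]
tcp_rot: [-0.0, 0.993, -0.117, -0.002]
contact_force: [0.6, 0.1, 9.7]
finger_gap: 0.127
time: 12.95
ee_pos: [0.5951, -0.041, 0.1526]
tcp_rot: [-0.001, 0.993, -0.117, -0.005]
contact_force: [-0.2, -0.5, 7.4]
finger_gap: 0.123
pos [ 0.5951 -0.041   0.1526] yaw -13.4 t 12.95 F [-0.2 -0.5  7.4] M [-0.16 -0.23 -0.02] gap 11.3 q [-0.2   0.51  1.37  0.    1.28  1.61]
shift cm [-0.08 -0.32  0.26] rot [-0.0003  0.0106 -0.0001]
```

```bash
python3 -m crank '[[0,0.1,0.5,0,0.01,0,0]]'; python3 -m crank '[[-0.05,0.1,0.5,0,0,0,0]]'; python3 -m crank '[[-0.05,0.1,0.5,0,0,0,0]]';python3 st.py .595 -.0377 .15 -13.4;python3 -m crank '[[-0.05,0.1,0.5,0,0,0,0]]'; python3 -m crank '[[-0.05,0.1,0.5,0,0,0,0]]';python3 st.py .595 -.0377 .15 -13.4
```

```text
time: 13.05
ee_pos: [0.596, -0.0423, 0.1488]
tcp_rot: [-0.0, 0.993, -0.117, 0.001]
contact_force: [-1.8, 0.0, 8.5]
finger_gap: 0.13
time: 13.15
ee_pos: [0.5964, -0.0435, 0.1452]
tcp_rot: [0.0, 0.993, -0.117, 0.003]
contact_force: [-1.3, -1.2, 9.4]
finger_gap: 0.127
time: 13.25
ee_pos: [0.5968, -0.0447, 0.1417]
tcp_rot: [0.0, 0.993, -0.117, 0.005]
contact_force: [-2.4, -0.4, 8.6]
finger_gap: 0.126
pos [ 0.5968 -0.0447  0.1417] yaw -13.41 t 13.25 F [-2.4 -0.4  8.6] M [-0.04  0.38  0.06] gap 11.6 q [-0.2   0.51  1.4   0.    1.22  1.6 ]
shift cm [-0.32 -0.64 -0.83] rot [-0.0005 -0.0097 -0.0002]
time: 13.35
ee_pos: [0.5971, -0.0459, 0.1382]
tcp_rot: [0.001, 0.993, -0.117, 0.007]
contact_force: [-1.5, -0.4, 10.6]
finger_gap: 0.128
time: 13.45
ee_pos: [0.5975, -0.0471, 0.1347]
tcp_rot: [0.001, 0.993, -0.117, 0.008]
contact_force: [-1.6, -2.0, 11.0]
finger_gap: 0.126
pos [ 0.5975 -0.0471  0.1347] yaw -13.41 t 13.45 F [-1.6 -2.  11. ] M [-0.19  0.65 -0.  ] gap 11.6 q [-0.21  0.51  1.41 -0.    1.2   1.6 ]
shift cm [-0.44 -0.86 -1.54] rot [-0.0004 -0.0166 -0.0001]
```

```bash
python3 -m crank '[[-0.2,0.05,0.5,0,-0.012,0,0]]'; python3 -m crank '[[-0.2,0.02,0.5,0,-0.008,0,0]]'; python3 -m crank '[[-0.2,0,0.5,0,-0.006,0,0]]';python3 st.py .59 -.0469 .09 -13.4
```

```text
time: 13.55
ee_pos: [0.597, -0.0477, 0.1315]
tcp_rot: [0.0, 0.993, -0.117, 0.005]
contact_force: [0.0, -1.6, 7.3]
finger_gap: 0.121
time: 13.65
ee_pos: [0.5968, -0.0477, 0.1281]
tcp_rot: [-0.0, 0.993, -0.117, 0.003]
contact_force: [0.2, 0.2, 8.7]
finger_gap: 0.129
time: 13.75
ee_pos: [0.5968, -0.0477, 0.1249]
tcp_rot: [-0.0, 0.993, -0.117, 0.003]
contact_force: [-0.4, -0.5, 9.5]
finger_gap: 0.126
pos [ 0.5968 -0.0477  0.1249] yaw -13.44 t 13.75 F [-0.4 -0.5  9.5] M [-0.02  0.01  0.09] gap 11.6 q [-0.21  0.53  1.41  0.    1.19  1.6 ]
shift cm [-0.69  0.09  3.48] rot [-0.0013 -0.0051 -0.0007]
```

```bash
python3 -m crank '[[-0.1,0,0.5,0,-0.006,0,0],[-0.1,0,0.5,0,-0.004,0,0]]'; python3 -m crank '[[-0.1,0,0.5,0,-0.002,0,0],[-0.1,0,0.5,0,-0.002,0,0]]';python3 st.py .5904 -.0459 .09 -13.4;python3 -m crank '[[-0.1,0,0.5,0,-0.002,0,0],[-0.1,0,0.5,0,-0.002,0,0]]';python3 st.py .5904 -.0459 .09 -13.4
```

```text
time: 13.95
ee_pos: [0.5979, -0.0479, 0.1185]
tcp_rot: [-0.001, 0.993, -0.117, 0.002]
contact_force: [-1.5, -0.6, 10.9]
finger_gap: 0.125
time: 14.15
ee_pos: [0.5988, -0.0481, 0.112]
tcp_rot: [-0.0, 0.993, -0.117, 0.004]
contact_force: [-1.4, -0.8, 9.7]
finger_gap: 0.124
pos [ 0.5988 -0.0481  0.112 ] yaw -13.45 t 14.15 F [-1.4 -0.8  9.7] M [0.   0.41 0.06] gap 11.4 q [-0.21  0.54  1.43  0.    1.16  1.6 ]
shift cm [-0.89 -0.02  2.19] rot [-0.0019 -0.008  -0.0008]
time: 14.35
ee_pos: [0.5997, -0.0483, 0.1054]
tcp_rot: [-0.0, 0.993, -0.117, 0.006]
contact_force: [-1.9, -0.7, 8.8]
finger_gap: 0.128
pos [ 0.5997 -0.0483  0.1054] yaw -13.45 t 14.35 F [-1.9 -0.7  8.8] M [-0.01  0.38 -0.  ] gap 11.8 q [-0.21  0.55  1.44  0.    1.14  1.6 ]
shift cm [-0.97 -0.01  1.53] rot [-0.0022 -0.0119 -0.0008]
```

```bash
python3 -m crank '[[-0.3,0,0.45,0,-0.012,0,0]]';python3 -m crank '[[-0.3,0,0.45,0,-0.005,0,0]]';python3 -m crank '[[-0.3,0,0.4,0,-0.002,0,0]]';python3 st.py .5904 -.0459 .0854 -13.4;python3 -m crank '[[-0.2,0,0.4,0,0,0,0]]';python3 st.py .5904 -.0459 .0854 -13.4
```

```text
time: 14.45
ee_pos: [0.5988, -0.0481, 0.1027]
tcp_rot: [-0.001, 0.993, -0.117, 0.003]
contact_force: [1.9, -1.0, 9.9]
finger_gap: 0.124
time: 14.55
ee_pos: [0.5985, -0.048, 0.1004]
tcp_rot: [-0.001, 0.993, -0.117, 0.004]
contact_force: [1.9, -1.5, 10.4]
finger_gap: 0.126
time: 14.65
ee_pos: [0.5981, -0.0479, 0.0984]
tcp_rot: [-0.001, 0.993, -0.117, 0.006]
contact_force: [0.9, -0.9, 10.4]
finger_gap: 0.124
pos [ 0.5981 -0.0479  0.0984] yaw -13.46 t 14.65 F [ 0.9 -0.9 10.4] M [-0.13 -0.11  0.06] gap 11.4 q [-0.21  0.55  1.45  0.    1.13  1.6 ]
shift cm [-0.82 -0.01  1.29] rot [-0.0027 -0.0118 -0.001 ]
time: 14.75
ee_pos: [0.5975, -0.0478, 0.0954]
tcp_rot: [-0.001, 0.993, -0.117, 0.008]
contact_force: [0.2, -1.6, 1.5]
finger_gap: 0.123
pos [ 0.5975 -0.0478  0.0954] yaw -13.46 t 14.75 F [ 0.2 -1.6  1.5] M [-0.11  0.    0.08] gap 11.3 q [-0.21  0.55  1.46  0.    1.11  1.6 ]
shift cm [-0.75 -0.01  0.99] rot [-0.0028 -0.0154 -0.001 ]
```

```bash
python3 -m crank '[[-0.1,0,0.2,0,-0.015,0,0]]';python3 st.py .5904 -.0459 .0854 -13.4;python3 -m crank '[[0,0,0.3,0,-0.005,0,0]]';python3 -m crank '[[0,0,0.3,0,-0.003,0,0]]';python3 st.py .5904 -.0459 .0854 -13.4
```

```text
time: 14.85
ee_pos: [0.5969, -0.0476, 0.0936]
tcp_rot: [-0.001, 0.993, -0.117, 0.001]
contact_force: [0.9, -1.0, 0.6]
finger_gap: 0.124
pos [ 0.5969 -0.0476  0.0936] yaw -13.45 t 14.85 F [ 0.9 -1.   0.6] M [-0.15 -0.21  0.03] gap 11.3 q [-0.21  0.56  1.45  0.    1.13  1.6 ]
shift cm [-0.67 -0.01  0.82] rot [-0.0029 -0.0015 -0.0009]
time: 14.95
ee_pos: [0.5974, -0.0477, 0.0908]
tcp_rot: [-0.002, 0.993, -0.117, -0.001]
contact_force: [0.8, -0.7, 20.4]
finger_gap: 0.127
time: 15.05
ee_pos: [0.5993, -0.0482, 0.0903]
tcp_rot: [-0.002, 0.993, -0.117, -0.001]
contact_force: [-2.8, -1.0, 28.2]
finger_gap: 0.126
pos [ 0.5993 -0.0482  0.0903] yaw -13.45 t 15.05 F [-2.8 -1.  28.2] M [0.16 1.14 0.1 ] gap 11.5 q [-0.21  0.57  1.44  0.    1.13  1.59]
shift cm [-0.91 -0.01  0.49] rot [-0.0031  0.0021 -0.0009]
```

```bash
python3 -m crank '[[-0.3,0,0,0,0,0,0]]';python3 -m crank '[[-0.3,0,0.08,0,0,0,0]]';python3 -m crank '[[-0.3,0,0.08,0,0,0,0]]';python3 st.py .5904 -.0459 .0844 -13.4;python3 -m crank '[[-0.3,0,0.08,0,0,0,0]]';python3 st.py .5904 -.0459 .0844 -13.4
```

```text
time: 15.15
ee_pos: [0.5974, -0.0477, 0.0912]
tcp_rot: [-0.002, 0.993, -0.117, 0.0]
contact_force: [1.0, -1.5, -2.1]
finger_gap: 0.122
time: 15.25
ee_pos: [0.5964, -0.0475, 0.0912]
tcp_rot: [-0.001, 0.993, -0.117, 0.002]
contact_force: [4.6, -1.0, 5.6]
finger_gap: 0.125
time: 15.35
ee_pos: [0.5957, -0.0473, 0.0913]
tcp_rot: [-0.001, 0.993, -0.117, 0.005]
contact_force: [5.0, -2.3, 5.8]
finger_gap: 0.128
pos [ 0.5957 -0.0473  0.0913] yaw -13.47 t 15.35 F [ 5.  -2.3  5.8] M [-0.38 -1.21  0.05] gap 11.8 q [-0.21  0.56  1.46  0.    1.11  1.59]
shift cm [-0.56 -0.01  0.69] rot [-0.0034 -0.0094 -0.0012]
time: 15.45
ee_pos: [0.5952, -0.0472, 0.0914]
tcp_rot: [-0.001, 0.993, -0.117, 0.008]
contact_force: [6.0, -1.3, 5.5]
finger_gap: 0.124
pos [ 0.5952 -0.0472  0.0914] yaw -13.47 t 15.45 F [ 6.  -1.3  5.5] M [-0.38 -1.24  0.02] gap 11.4 q [-0.21  0.55  1.47  0.    1.1   1.6 ]
shift cm [-0.5  -0.01  0.69] rot [-0.0036 -0.0151 -0.0013]
```

```bash
for i in 1; do python3 -m crank '[[-0.3,0,0.08,0,-0.018,0,0]]';python3 -m crank '[[-0.3,0,0.08,0,-0.01,0,0]]';python3 -m crank '[[-0.3,0,0.08,0,-0.008,0,0]]';done;python3 st.py .5904 -.0459 .0844 -13.4;python3 -m crank '[[-0.35,0,0.08,0,-0.008,0,0]]';python3 -m crank '[[-0.35,0,0.08,0,-0.008,0,0]]';python3 st.py .5904 -.0459 .0844 -13.4
```

```text
time: 15.55
ee_pos: [0.5939, -0.0469, 0.0913]
tcp_rot: [-0.002, 0.993, -0.117, 0.001]
contact_force: [4.9, -1.2, 2.9]
finger_gap: 0.127
time: 15.65
ee_pos: [0.593, -0.0467, 0.0912]
tcp_rot: [-0.002, 0.993, -0.117, -0.002]
contact_force: [5.7, -0.8, 4.2]
finger_gap: 0.124
time: 15.75
ee_pos: [0.5924, -0.0465, 0.0911]
tcp_rot: [-0.002, 0.993, -0.117, -0.004]
contact_force: [5.7, -1.5, 3.7]
finger_gap: 0.126
pos [ 0.5924 -0.0465  0.0911] yaw -13.48 t 15.75 F [ 5.7 -1.5  3.7] M [-0.46 -1.36  0.08] gap 11.6 q [-0.21  0.56  1.46  0.    1.13  1.59]
shift cm [-0.2  -0.01  0.68] rot [-0.004   0.0081 -0.0014]
time: 15.85
ee_pos: [0.5913, -0.0462, 0.0911]
tcp_rot: [-0.003, 0.993, -0.117, -0.005]
contact_force: [5.2, -2.3, 4.4]
finger_gap: 0.123
time: 15.95
ee_pos: [0.5901, -0.0459, 0.0911]
tcp_rot: [-0.003, 0.993, -0.117, -0.007]
contact_force: [5.6, -1.4, 4.6]
finger_gap: 0.121
pos [ 0.5901 -0.0459  0.0911] yaw -13.49 t 15.95 F [ 5.6 -1.4  4.6] M [-0.41 -1.35  0.01] gap 11.1 q [-0.21  0.56  1.46  0.01  1.14  1.59]
shift cm [ 0.04 -0.01  0.67] rot [-0.0043  0.0146 -0.0016]
```

```bash
python3 -m crank '[[-0.35,0,0.1,-0.003,0.004,0,0],[-0.35,0,0.1,0,0.002,0,0]]';python3 -m crank '[[-0.35,0,0.1,0,0,0,0]]';python3 -m crank '[[-0.35,0,0.1,0,0,0,0]]';python3 st.py .5904 -.0459 .0844 -13.4;python3 -m crank '[[-0.35,0,0.1,0,0,0,0]]';python3 -m crank '[[-0.35,0,0.1,0,0,0,0]]';python3 st.py .5904 -.0459 .0844 -13.4
```

```text
time: 16.15
ee_pos: [0.5884, -0.0457, 0.0911]
tcp_rot: [-0.001, 0.993, -0.118, 0.001]
contact_force: [6.4, -1.6, 5.9]
finger_gap: 0.125
time: 16.25
ee_pos: [0.5876, -0.0455, 0.0912]
tcp_rot: [-0.0, 0.993, -0.118, 0.004]
contact_force: [6.7, -1.0, 5.0]
finger_gap: 0.123
time: 16.35
ee_pos: [0.5868, -0.0453, 0.0913]
tcp_rot: [-0.0, 0.993, -0.118, 0.007]
contact_force: [4.9, -1.9, 5.4]
finger_gap: 0.125
pos [ 0.5868 -0.0453  0.0913] yaw -13.52 t 16.35 F [ 4.9 -1.9  5.4] M [-0.4  -1.44  0.08] gap 11.5 q [-0.21  0.54  1.5   0.    1.09  1.6 ]
shift cm [ 0.35 -0.02  0.69] rot [-0.0018 -0.0148 -0.0021]
time: 16.45
ee_pos: [0.586, -0.045, 0.0913]
tcp_rot: [0.0, 0.993, -0.118, 0.01]
contact_force: [6.2, -2.3, 5.7]
finger_gap: 0.125
time: 16.55
ee_pos: [0.5852, -0.0449, 0.0913]
tcp_rot: [0.0, 0.993, -0.118, 0.013]
contact_force: [5.8, -1.4, 5.1]
finger_gap: 0.123
pos [ 0.5852 -0.0449  0.0913] yaw -13.53 t 16.55 F [ 5.8 -1.4  5.1] M [-0.39 -1.39  0.02] gap 11.3 q [-0.21  0.53  1.51  0.    1.07  1.6 ]
shift cm [ 0.51 -0.02  0.71] rot [-0.0022 -0.0267 -0.0023]
```

```bash
python3 -m crank '[[-0.2,0,0.1,0,-0.02,0,0]]';python3 -m crank '[[-0.3,0,0.1,0,-0.012,0,0]]';python3 -m crank '[[-0.3,0,0.1,0,-0.006,0,0]]';python3 st.py .5904 -.0459 .0844 -13.4;python3 -m crank '[[-0.35,0,0.1,0,-0.006,0,0]]';python3 -m crank '[[-0.35,0,0.1,0,-0.006,0,0]]';python3 st.py .5904 -.0459 .0844 -13.4
```

```text
time: 16.65
ee_pos: [0.5848, -0.0448, 0.0912]
tcp_rot: [-0.001, 0.993, -0.118, 0.005]
contact_force: [3.1, -1.7, 4.8]
finger_gap: 0.124
time: 16.75
ee_pos: [0.5842, -0.0446, 0.0911]
tcp_rot: [-0.001, 0.993, -0.118, 0.002]
contact_force: [5.6, -1.9, 4.3]
finger_gap: 0.122
time: 16.85
ee_pos: [0.5837, -0.0445, 0.091]
tcp_rot: [-0.001, 0.993, -0.118, 0.001]
contact_force: [5.1, -2.0, 5.1]
finger_gap: 0.124
pos [ 0.5837 -0.0445  0.091 ] yaw -13.53 t 16.85 F [ 5.1 -2.   5.1] M [-0.4  -1.43  0.04] gap 11.4 q [-0.21  0.54  1.49  0.    1.1   1.6 ]
shift cm [ 0.68 -0.02  0.66] rot [-0.0027 -0.002  -0.0023]
time: 16.95
ee_pos: [0.5829, -0.0443, 0.0909]
tcp_rot: [-0.001, 0.993, -0.118, 0.001]
contact_force: [5.3, -1.7, 4.9]
finger_gap: 0.126
time: 17.05
ee_pos: [0.5806, -0.0438, 0.09]
tcp_rot: [-0.002, 0.993, -0.118, -0.001]
contact_force: [3.6, -1.5, 0.1]
finger_gap: 0.126
pos [ 0.5806 -0.0438  0.09  ] yaw -13.53 t 17.05 F [ 3.6 -1.5  0.1] M [-0.36 -0.84  0.07] gap 11.5 q [-0.21  0.54  1.5   0.    1.1   1.6 ]
shift cm [ 1.   -0.02  0.56] rot [-0.003   0.0028 -0.0023]
```

Vertical force vanished and z began to drop, so the slot has found the rib (rack x ≈ -10). Now I press straight down.

```bash
python3 -m crank '[[-0.05,0,0.2,0,0,0,0]]';python3 st.py .5904 -.0459 .0844 -13.4;python3 -m crank '[[0,0,0.2,0,0,0,0]]';python3 st.py .5904 -.0459 .0844 -13.4;python3 -m crank '[[0,0,0.2,0,0,0,0]]';python3 st.py .5904 -.0459 .0844 -13.4
```

```text
time: 17.15
ee_pos: [0.5799, -0.0436, 0.0877]
tcp_rot: [-0.002, 0.993, -0.118, -0.002]
contact_force: [0.5, 0.1, 3.6]
finger_gap: 0.125
pos [ 0.5799 -0.0436  0.0877] yaw -13.53 t 17.15 F [0.5 0.1 3.6] M [-0.23 -0.31  0.09] gap 11.5 q [-0.21  0.54  1.5   0.    1.1   1.6 ]
shift cm [ 1.07 -0.02  0.33] rot [-0.003   0.0037 -0.0023]
time: 17.25
ee_pos: [0.5798, -0.0435, 0.0854]
tcp_rot: [-0.002, 0.993, -0.118, -0.002]
contact_force: [-0.1, -1.5, 10.1]
finger_gap: 0.125
pos [ 0.5798 -0.0435  0.0854] yaw -13.53 t 17.25 F [-0.1 -1.5 10.1] M [-0.17 -0.34  0.14] gap 11.5 q [-0.21  0.55  1.51  0.    1.1   1.6 ]
shift cm [ 1.09 -0.02  0.1 ] rot [-0.003   0.0044 -0.0023]
time: 17.35
ee_pos: [0.5799, -0.0435, 0.0852]
tcp_rot: [-0.002, 0.993, -0.118, -0.002]
contact_force: [-6.3, 0.0, 31.5]
finger_gap: 0.124
pos [ 0.5799 -0.0435  0.0852] yaw -13.52 t 17.35 F [-6.3  0.  31.5] M [-0.05  0.97  0.09] gap 11.4 q [-0.21  0.55  1.51  0.    1.09  1.6 ]
shift cm [ 1.08 -0.01  0.08] rot [-0.0028  0.0036 -0.002 ]
```

```bash
python3 -m crank '[[0,0,0,0,0,0,0],[0,0,0,0,0,0,0]]';python3 st.py .5904 -.0459 .0852 -13.4; python3 pair.py c5 .585 -.06 .09 40
```

```text
time: 17.55
ee_pos: [0.5797, -0.0436, 0.0854]
tcp_rot: [-0.002, 0.993, -0.118, -0.002]
contact_force: [1.5, -1.9, 3.0]
finger_gap: 0.128
pos [ 0.5797 -0.0436  0.0854] yaw -13.52 t 17.55 F [ 1.5 -1.9  3. ] M [-0.25 -0.61  0.04] gap 11.7 q [-0.21  0.54  1.51  0.    1.09  1.6 ]
shift cm [ 1.1  -0.02  0.02] rot [-0.0027  0.0038 -0.002 ]
side origin px 232 132 scale 5
scene origin px 189 144 scale 5
```

View pics/c5.png

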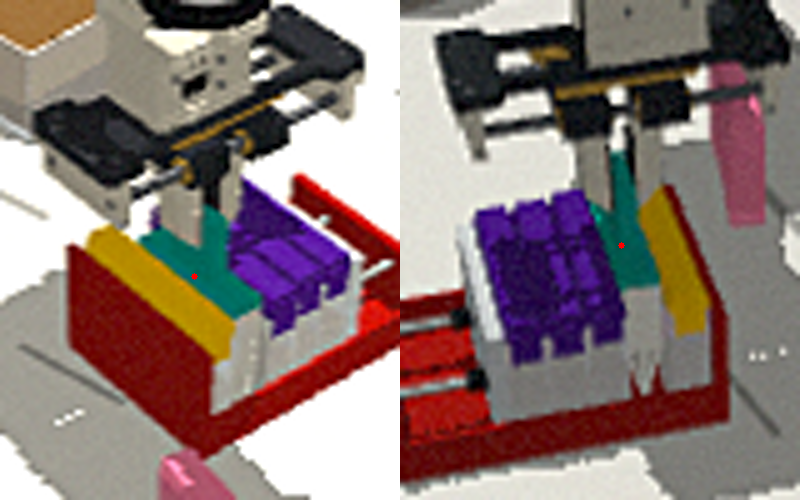

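The feeder sits between yellow and the first purple, lid level and row upright (side: yellow 165,290, feeder 200,265; scene: feeder 630,255, yellow 680,260). Releasing now.

```bash
python3 -m crank '[[0,0,0,0,0,0,3],[0,0,0,0,0,0,3],[0,0,0,0,0,0,3],[0,0,0,0,0,0,3],[0,0,0,0,0,0,3]]' 20;python3 st.py .57 -.0436 .0852 -13.4; python3 -m crank '[[0,0,-1,0,0,0,3],[0,0,-2,0,0,0,3],[0,0,-3,0,0,0,3],[0,0,-4,0,0,0,3],[0,0,-4,0,0,0,3],[-3,0,-4,0,0,0,3],[-3.5,0,0,0,0,0,3],[-3.5,0,0,0,0,0,3],[0,0,0,0,0,0,3],[0,0,0,0,0,0,3]]'
python3 look.py w4; python3 pair.py c6 .585 -.06 .09 40
```

```text
time: 18.15
ee_pos: [0.575, -0.0419, 0.0815]
tcp_rot: [-0.003, 0.993, -0.118, -0.008]
contact_force: [-0.0, -0.3, 0.5]
finger_gap: 0.326
pos [ 0.575  -0.0419  0.0815] yaw -13.54 t 18.15 F [-0.  -0.3  0.5] M [ 0.03  0.04 -0.02] gap 30.0 q [-0.21  0.55  1.51  0.    1.1   1.6 ]
shift cm [-0.45  0.28 -0.37] rot [-0.0033  0.0167 -0.0024]
time: 19.15
ee_pos: [0.4787, -0.0195, 0.2755]
tcp_rot: [-0.003, 0.993, -0.118, -0.006]
contact_force: [0.4, -0.4, 0.2]
finger_gap: 0.33
side origin px 232 132 scale 5
scene origin px 189 144 scale 5
```

```bash
python3 - <<'E'
import cv2,numpy as np
a=cv2.imread("pics/w4.png");b=cv2.imread("pics/c6.png");a=a[0:330,200:700]
a=cv2.resize(a,(500,330));
b=cv2.resize(b[100:450],(500,219));cv2.imwrite("pics/fin.png",np.vstack([a,b]))
E
python3 meas.py w4 yellow:.096 purple:.096 turq:.096
```

```text
yellow centre [ 0.595  -0.0225  0.096 ] dims [0.0233 0.1169] yaw -13.47 px [239.5  67.4]
purple centre [ 0.5779 -0.093   0.096 ] dims [0.1191 0.0672] yaw -12.92 px [299.   67.5]
turq centre [ 0.5802 -0.0447  0.096 ] dims [0.0213 0.0886] yaw -12.98 px [260.   75.5]
```

View pics/fin.png

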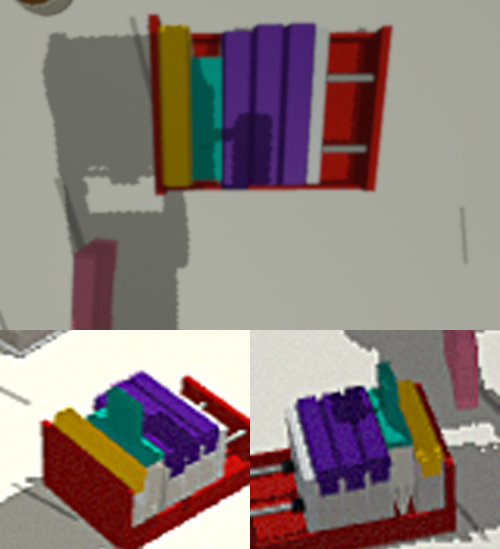

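The row is flush: the feeder lid is between yellow and the first purple, and the purples moved 24.8 mm back. The tool is clear at z 0.275. Handing in.

```bash
python3 -c "
from cell import manip
print(manip.job_done())"
```

```text
the job is handed in; nothing more can be done
None
```

The feeder is home in the rack, directly beside the yellow-lidded cassette on the follower's side, and I handed the job in at about 19 s on the robot's clock. No verdict was reported.

- **First grasp missed:** the fingers closed just above the tab. Triangulation put the real fingertips about 29 mm above the reported TCP, which disagrees with the description. I allowed for that and gripped the tab on the second try.
- **Insertion:** I wedged the foot into the yellow/purple seam at roughly 10 N. I then felt along the rib at about 6 N until the slot dropped about 6 mm and the feeder stopped on the floor. The rib lies near rack x = -9 mm. The highest force I read was 31.5 N at the bottom stop, under the 40 N limit; readings came only at the end of each move call.
- **Final checks:** all from the cameras after release:
  - The feeder's centre is about 24–25 mm from the yellow one's along the row.
  - It is about 9 mm off mid-rack and square within about 0.5 degrees.
  - The lids looked level and the row upright, but I did not measure lean or height directly beyond the 6 mm drop.
  - The gripper is open and clear.
- **Bystanders:** the arm's path stayed clear of the spray bottle, jar, cup and dish. I did not measure their positions again at the end.

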